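Clear and reset the desk

ROBOT

A 7-joint arm with a two-finger parallel gripper is mounted at the origin on the work surface. World frame = base frame: x ahead of the robot, y to its left, z up, the work surface at z = 0. Lengths are in m, angles in rad, forces in N, time in s.
With the tool pointing down it reaches from about 0.4 to 0.875 m from the base axis. Payload 6.5 kg.
Tool frame: the origin (TCP) lies where the fingers leave the gripper's body, on its centre line; the fingertips stand 73 mm ahead of it and the grasp point (between the pads) lies 54 mm ahead of it; z points along the fingers, y is the line along which they close (so a half turn about z gives the same grasp; the last joint's range is limited). The gripper opens to 85 mm and grips with 20 to 120 N. Pads are 22 mm wide; open, the fingers measure 114 mm over their backs; the gripper's body (76 mm by 85 mm) begins 54 mm behind the grasp point. The pads swing forward as they close: fully open they stand 13 mm farther back than shut.
Start: joints at [-0.066, 0.536, -0.004, 1.538, 0.003, 1.067, -0.071], TCP at [0.65, 0, 0.304] pointing down, gripper open.
Joint ranges: [-2.7, 2.7], [-0.37, 2.16], [-1.27, 1.26], [0.24, 2.4], [-1.31, 4.45], [0.19, 1.91], [-2.76, 2.76]. Speed limits (rad/s): [2.39, 2.39, 3.14, 3.14, 3.14, 3.14, 3.14].

INTERFACE

Orientations are given as a 3x3 rotation matrix whose columns are the frame's x, y, z axes.
In Python, from workcell import readout, eyes, robot, search_frame, cut_out, mark_of gives the robot as it stands.
- The arm moves only by the tool jog_arm, never from a script. Its arguments are lists of equal length, an entry for each row: "translation": the shift along the world's x, y, z scaled (see below), a list of three; "yaw": the turn about the world's z scaled (see below). A call has 1 to 12 rows; each row is the pose to reach, as a shift and turn from the pose commanded when the call began; what a row does not reach only later rows make up. The controller multiplies each number of a shift by 30 cm and each number of a turn by pi/4 rad. A row lasts 1/8 s, in which the tool goes at most 62.5 mm and 10.7 degrees, less where a joint would pass 70% of its speed; a pose out of reach is approached as far as the arm can. A call with a number of a shift or a turn outside -1 to 1 is refused whole. A call with a gripper value outside its range is refused whole. "jaw" is the closure, from -1 (fully open) to 1 (shut), set as the call begins (left out, the last holds). The fingers move at their own pace and stop on an object; "grip_force" is the grip in N (left out, the last holds). Time passes only in rows, so rows that repeat a pose let the fingers close. It gives the time, the measured TCP pose, the force, the opening and the grip force at its end, in the units of the state.
- readout.state(): the state, without advancing time (a new reading comes with each control period).
- eyes.grab_frame(name): name is "scene" or "side" or "wrist"; returns a dict with "img" (384x512x3 uint8, red, green, blue), "fx", "fy", "cx", "cy" (pixels), "rvec" (rotation vector, rad) and "tvec" (3), from world to camera coordinates, as OpenCV has them. Camera axes: x right, y down, z forward; pixel columns grow to the right and rows downward; lengths in m; the calibration is good to about 2 mm. A picture is of the moment at which its call begins. There is no depth.
- robot.job_done(): hands the job in; it is judged then, once.
Trained networks look in a picture, given as the dict that the camera call returned (one of the last four; its "shot" number tells which), for a name from the list of things; names that differ only in an ending like _2 or _b are one class to them, and where a whole thing is asked for, a point or a joint stands for the part that bears it (a point fixed in the world has none). Each returns a list of dicts, best first, with "conf" (0 to 1); they miss things now and then, are a little off and sometimes report something else, mostly with a low value. They report only what shows in the picture. A call takes as long as a camera call. They do not tell look-alikes from the thing itself.
- search_frame(query, picture): "pixel" ([column, row] in pixels, amid what is visible of it).
- cut_out(query, picture): "pixels" (384x512 bool, what is visible of it) and "pixel" ([column, row] in pixels, amid what is visible of it).
- mark_of(query, picture): "pixel" ([column, row] in pixels: a listed point, or the origin of a listed thing).
The state is a dict: "time_s": time; "qpos": joint angles; "dq": joint speeds; "joint_torque": joint torques, N m; "tool_pos": TCP position; "eef_rot": TCP orientation; "ft_force": force on the tool from outside, world axes, zero at the start; "torque": the same for the moment, N m; "finger_gap": finger opening in m; "grip_force": force on a finger pad.
Only numpy, scipy, OpenCV 4.12 (cv2) and the standard library are available. Lean on these libraries where they do the work, as an engineer would, in place of code of your own. Each camera call takes 0.05 s, during which the arm holds its last target. There are 200 camera calls.

TASK

Set this desk straight for the next session: the white espresso cup left on the mouse mat belongs standing in the middle of the cork coaster, the black mouse in the middle of its mat and square with it, the white earbud case lying flat on the centre of the charging pad, and the yellow highlighter lengthwise in the grey pen tray. Keep the cup upright all the time, and leave the glue stick and the balm jar standing where they are.

Things in the scene. Friction and masses are not known exactly. Their poses are not given: they have to be found in the camera images.
- cup: White ceramic espresso cup, 62 mm across outside, 64 mm high, straight-sided, open at the top, wall 3.5 mm, with a loop handle on its own +y side that reaches 68 mm from the cup's axis. Origin: centre of its underside; z up along its axis. It stands upright on the mouse mat at the start, near the mat's middle. Across its own x the sides are free to grip (62 mm). About 170 g.
- mouse: Black wireless computer mouse with a grey scroll wheel, 104 mm long (own x, buttons and wheel towards its own -x), 58 mm wide (own y), 36 mm high with a rounded back; the sides are upright up to 18 mm above its base. Origin: centre of its underside, z up. About 90 g. It starts on the desk with its own +x within about 0.8 rad of the world's +x, so its buttons point roughly to the robot's side, away from the keyboard's user.
- earbud_case: White earbud charging case, closed, a rounded slab 60 mm long (own x), 46 mm wide (own y), 25 mm thick, upright sides between 4 and 20 mm above its base. Origin: centre of its underside, z up. About 50 g. Lies flat on the desk.
- highlighter: Flat yellow highlighter with a black cap, 118 mm long overall (own x, cap towards +x), 27 mm wide (own y), 16 mm thick, upright sides. Origin: middle of its length and width, on its underside, z up. About 25 g. Lies flat on the desk.
- mouse_mat: Mouse mat, blue with bright angular patches, 170 mm (own x) by 200 mm (own y), 3 mm thick, fixed to the desk. Origin: centre of its underside, z up; the mouse's long axis belongs along the mat's x. Turned at most 0.2 rad from the world axes.
- coaster: Round brown cork coaster, 95 mm across, 5 mm thick, fixed to the desk. Origin: centre of its underside, z up.
- charging_pad: Dark grey square wireless charging pad with rounded edges, 95 by 95 mm, 9 mm thick, a light ring and small cross marking the centre of its top, fixed to the desk. Origin: centre of its underside, z up.
- pen_tray: Grey shallow open pen tray, 176 mm (own x) by 100 mm (own y) outside, 16 mm high, walls 3 mm, floor 3 mm thick (inside 170 by 94 mm, 13 mm deep), fixed to the desk. Origin: centre of its underside, z up. Turned at most 0.2 rad from the world axes.
- glue_stick: Bystander: upright white and blue glue stick with a red cap, 31 mm across, 94 mm high, loose, light (40 g) and easily knocked over; the tallest loose thing. Origin: centre of its underside, z up.
- balm_jar: Bystander: small round jar, pale body and dark green lid, 56 mm across, 36 mm high, loose. Origin: centre of its underside, z up. Apart from these listed things, nothing in front of the robot, out to 0.75 m from its base and 45 degrees to either side, stands more than 15 mm above the desk.
Mind the look-alikes: they are no part of the job. There is more than one size of the cup; the one meant has the size given above.

How it is judged:
At the end, for the whole second after the job is handed in: Cup upright on the coaster within 15 mm of its centre; mouse on the mat within 15 mm of its centre, square to it within 15 degrees; earbud case flat on the charging pad within 12 mm of its centre; highlighter flat on the pen tray's floor, along it within 25 degrees; all released, at rest (horizontal distance between cup and coaster below 0.015 m and z of cup in the frame of coaster between 0.001 and 0.009 m and linear speed of each of cup, mouse, earbud_case, highlighter below 0.02 m/s and angular speed of each of cup, mouse, earbud_case, highlighter below 0.2 rad/s and angle between each of cup, mouse, earbud_case, highlighter's own z axis and vertical below 0.1 rad and horizontal distance between mouse and mouse_mat below 0.015 m and z of mouse in the frame of mouse_mat between -0.001 and 0.007 m and angle between the x axis of mouse and the x axis of mouse_mat, either way round below 0.26 rad and horizontal distance between earbud_case and charging_pad below 0.012 m and z of earbud_case in the frame of charging_pad between 0.005 and 0.013 m and x of highlighter in the frame of pen_tray between -0.032 and 0.032 m and y of highlighter in the frame of pen_tray between -0.038 and 0.038 m and z of highlighter in the frame of pen_tray between -0.001 and 0.007 m and angle between the x axis of highlighter and the x axis of pen_tray, either way round below 0.45 rad); the robot touches nothing.
It fails at once if the cup is tipped by more than about 35 degrees (angle between cup's own z axis and vertical above 0.6 rad).
It fails at once if the glue stick is knocked over or shifted by more than 25 mm (distance of glue_stick from where it was at the start of the episode above 0.025 m or angle between glue_stick's own z axis and vertical above 0.5 rad).
It fails at once if the balm jar is knocked over or shifted by more than 25 mm (distance of balm_jar from where it was at the start of the episode above 0.025 m or angle between balm_jar's own z axis and vertical above 0.5 rad).
It also fails if it takes over 120 s, if anything falls off the work surface, if the arm or the gripper's body presses on something with over 40 N, if the wrist force passes 120 N, or if a joint passes its speed limit or range.

## Working session

There is one attempt and no reset: what is moved stays moved. The work goes in short steps, Python scripts to look and compute and a tool call to move; the robot and the scene stay as the last step left them, time stands still between calls to the robot, and variables do not carry over. Pictures are saved under pics/ and viewed, at most 14 in all, crops included, and the job is handed in when it is done.

Besides the shell and the picture viewer there is one more tool, called after "Request:" by a JSON object that holds its "op" and its "data", one argument or row to a line. jog_arm: Moves the arm, as the interface text tells. Shifts and turns lie within -1 to 1; 1 stands for 30 cm of shift or pi/4 rad of turn. Its arguments: {"type":"object","properties":{"translation":{"type":"array"},"yaw":{"type":"array"},"jaw":{"type":"number"},"grip_force":{"type":"number"}},"required":["translation","yaw"]}

```bash
mkdir -p pics; cat > h.py <<'E'
import numpy as np, cv2
from workcell import readout, eyes, robot, search_frame, cut_out, mark_of
def ray(p,px):
    R,_=cv2.Rodrigues(np.array(p["rvec"],float)); t=np.array(p["tvec"],float)
    d=R.T@np.array([(px[0]-p["cx"])/p["fx"],(px[1]-p["cy"])/p["fy"],1]); return -R.T@t,d
def at(p,px,z):
    c,d=ray(p,px); return c+d*(z-c[2])/d[2]
def save(p,n,s=1.5): cv2.imwrite(f"pics/{n}.png",cv2.resize(p["img"][:,:,::-1],None,fx=s,fy=s,interpolation=cv2.INTER_CUBIC))
E
python3 - <<'E'
from h import *
np.set_printoptions(precision=3,suppress=True)
N={"cup":0,"mouse":0,"earbud_case":0,"highlighter":0,"mouse_mat":0,"coaster":0,"charging_pad":0,"pen_tray":0,"glue_stick":0,"balm_jar":0}
for c in("scene","side"):
    p=eyes.grab_frame(c);save(p,c); print(c,ray(p,[256,192]))
    for n in N:
        for m in mark_of(n,p)[:4]: print(n,np.round(m["pixel"]),round(m["conf"],2),at(p,m["pixel"],0)[:2])
E
```

```text
scene (array([ 1.043, -0.762,  0.97 ]), array([-0.425,  0.547, -0.721]))
cup [280. 253.] 0.65 [ 0.644 -0.161]
cup [152. 356.] 0.58 [ 0.577 -0.536]
mouse [284. 120.] 0.95 [0.354 0.282]
earbud_case [213. 210.] 0.65 [ 0.415 -0.147]
earbud_case [356. 130.] 0.59 [0.568 0.368]
highlighter [277. 151.] 0.71 [0.42  0.147]
mouse_mat [288. 247.] 0.59 [ 0.649 -0.135]
coaster [356. 130.] 0.68 [0.566 0.367]
charging_pad [201. 289.] 0.88 [ 0.552 -0.354]
pen_tray [344. 191.] 0.81 [0.667 0.113]
glue_stick [159. 236.] 0.66 [ 0.36  -0.294]
balm_jar [260. 184.] 0.89 [0.461 0.002]
side (array([ 0.286, -0.964,  0.979]), array([ 0.168,  0.676, -0.717]))
cup [308. 210.] 0.9 [ 0.655 -0.156]
cup [329. 324.] 0.86 [ 0.579 -0.53 ]
cup [191. 137.] 0.54 [0.35  0.296]
mouse [196. 138.] 0.52 [0.366 0.286]
earbud_case [236. 224.] 0.71 [ 0.423 -0.157]
earbud_case [219. 263.] 0.69 [ 0.346 -0.284]
highlighter [214. 158.] 0.47 [0.412 0.156]
mouse_mat [301. 204.] 0.64 [ 0.639 -0.127]
coaster [240. 118.] 0.84 [0.556 0.37 ]
charging_pad [296. 265.] 0.86 [ 0.553 -0.345]
charging_pad [219. 263.] 0.58 [ 0.348 -0.283]
pen_tray [286. 154.] 0.84 [0.666 0.114]
glue_stick [218. 264.] 0.74 [ 0.344 -0.287]
balm_jar [235. 185.] 0.71 [0.457 0.009]
```

View pics/scene.png

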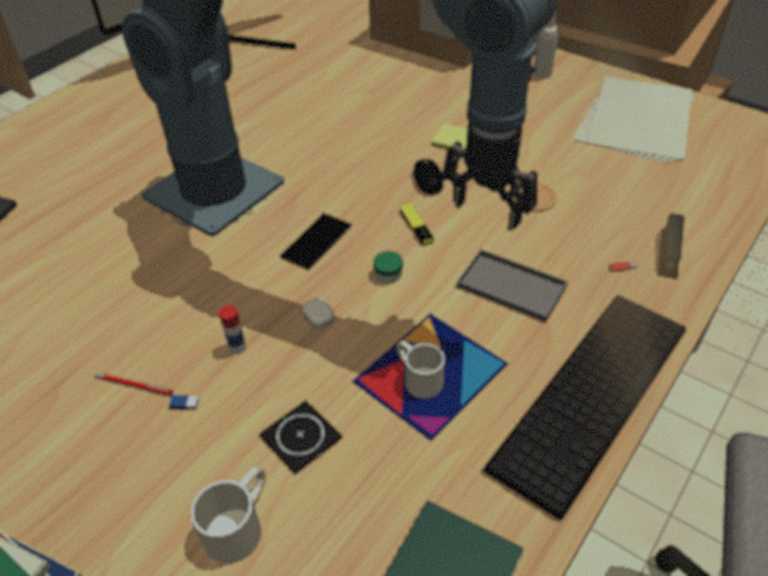

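View pics/side.png

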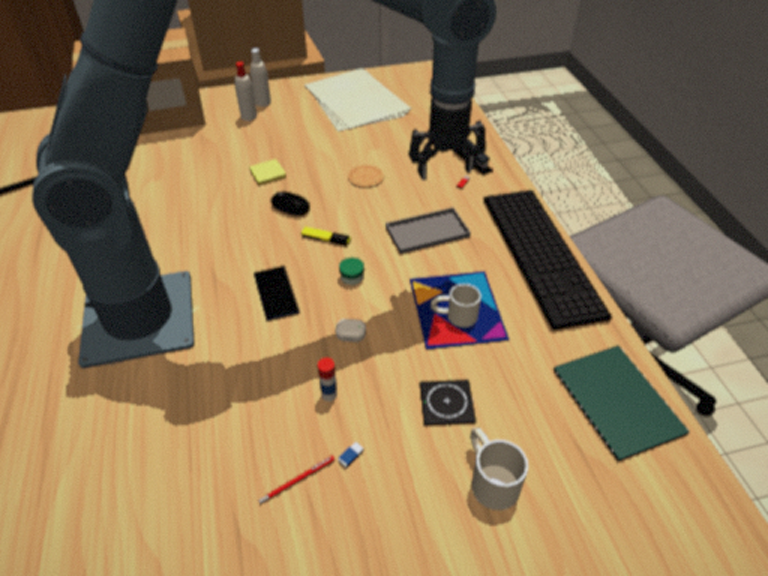

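Small cup on the mat near scene (280,253), handle toward the robot (-x). The large mug near (152,356) is the look-alike. Mouse, highlighter and coaster are on the +y side, partly hidden by the gripper in the scene view. Next: orientations, and what the wrist camera sees.

```bash
cat >> h.py <<'E'
def rect(p,m,z):
    c=max(cv2.findContours(m["pixels"].astype(np.uint8),cv2.RETR_EXTERNAL,cv2.CHAIN_APPROX_NONE)[0],key=cv2.contourArea)[:,0]
    w=np.array([at(p,q,z)[:2] for q in c],np.float32)
    (x,y),(a,b),g=cv2.minAreaRect(w*1000)
    if a<b: a,b,g=b,a,g+90
    g=(g+90)%180-90
    return [round(v,1) for v in(x,y,a,b,g)],len(c)
Z={"mouse":.01,"earbud_case":.014,"highlighter":.012,"mouse_mat":.003,"coaster":.005,"charging_pad":.009,"pen_tray":.016}
E
python3 - <<'E'
from h import *
np.set_printoptions(precision=3,suppress=True)
s=readout.state();print(s["tool_pos"],s["eef_rot"],s["finger_gap"],s["qpos"])
for c in("scene","side","wrist"):
    p=eyes.grab_frame(c);print(c)
    if c=="wrist":save(p,"w0");print(ray(p,[256,192]))
    for n in Z:
        for m in cut_out(n,p)[:2]:
            if m["conf"]>.4: print(n,round(m["conf"],2),rect(p,m,Z[n]))
E
```

```text
[0.65  0.    0.304] [[-0.  1. -0.]
 [ 1.  0. -0.]
 [-0. -0. -1.]] 0.0852982474225764 [-0.066  0.536 -0.004  1.538  0.003  1.067 -0.071]
scene
mouse 0.85 ([357.9, 284.8, 122.4, 59.6, -45.0], 63)
earbud_case 0.81 ([420.6, -154.3, 70.6, 50.2, -20.1], 55)
highlighter 0.81 ([424.4, 141.8, 123.7, 30.3, -33.2], 61)
mouse_mat 0.76 ([649.5, -140.3, 203.4, 173.4, 83.7], 313)
coaster 0.66 ([595.8, 365.4, 92.2, 41.1, -68.7], 51)
coaster 0.45 ([636.9, -137.9, 121.6, 72.2, -42.5], 105)
charging_pad 0.46 ([424.9, 145.0, 128.2, 32.8, -32.4], 65)
pen_tray 0.7 ([663.6, 102.3, 180.1, 118.2, 6.5], 168)
side
mouse 0.56 ([357.8, 289.7, 116.1, 77.2, -50.2], 61)
earbud_case 0.74 ([416.9, -151.1, 58.0, 55.2, -14.4], 53)
earbud_case 0.72 ([551.6, -362.5, 95.7, 95.5, 79.0], 118)
highlighter 0.68 ([421.1, 143.9, 115.3, 35.7, -31.1], 67)
mouse_mat 0.82 ([646.6, -138.8, 208.0, 172.8, 83.6], 196)
mouse_mat 0.57 ([553.4, -355.4, 96.9, 93.5, 78.7], 117)
coaster 0.5 ([565.6, 361.1, 98.9, 90.3, 75.9], 56)
charging_pad 0.7 ([552.8, -358.9, 97.0, 93.6, 77.5], 118)
pen_tray 0.61 ([656.7, 99.8, 179.6, 121.9, 4.9], 126)
wrist
(array([0.65 , 0.065, 0.374]), array([ 0.014, -0.258, -0.966]))
earbud_case 0.79 ([413.1, -141.9, 70.1, 40.3, 32.8], 109)
highlighter 0.8 ([423.7, 147.3, 122.1, 28.3, -31.9], 229)
mouse_mat 0.61 ([648.5, -136.4, 200.5, 172.0, 84.4], 580)
coaster 0.71 ([408.0, -146.6, 71.4, 40.5, 30.7], 106)
pen_tray 0.9 ([658.7, 111.2, 177.0, 101.9, 6.2], 462)
```

View pics/w0.png

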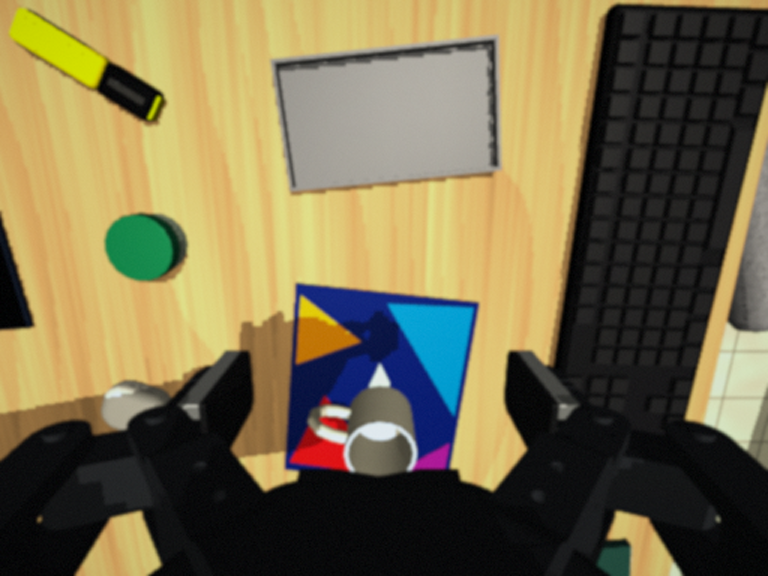

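Request:
{"op": "jog_arm", "data": {
  "translation": [
    [0, -0.25, 0],
    [0, -0.5, 0],
    [0, -0.5, 0],
    [0, -0.5, 0],
    [0, -0.5, 0]
  ],
  "yaw": [0.24, 0.48, 0.7, 0.9, 1]
}}

```text
time_s: 2.92
tool_pos: [0.6499, -0.1507, 0.3038]
eef_rot: [[-0.709, 0.705, -0.0], [0.705, 0.709, 0.0], [0.0, 0.0, -1.0]]
ft_force: [0.1, 0.5, -0.3]
finger_gap: 0.0851
grip_force: 0.0
```

Request:
{"op": "jog_arm", "data": {
  "translation": [
    [0, 0, 0],
    [0, 0, 0],
    [0, 0, 0],
    [0, 0, 0],
    [0, 0, 0],
    [0, 0, 0]
  ],
  "yaw": [0.24, 0.48, 0.7, 0.9, 1, 1]
}}

```text
time_s: 3.68
tool_pos: [0.6499, -0.1502, 0.3038]
eef_rot: [[-1.0, 0.001, -0.0], [0.001, 1.0, 0.0], [0.0, 0.0, -1.0]]
ft_force: [-0.1, 0.2, 0.2]
finger_gap: 0.0856
grip_force: 0.0
```

```bash
python3 - <<'E'
from h import *
np.set_printoptions(precision=3,suppress=True)
s=readout.state();print(s["tool_pos"],s["eef_rot"],s["time_s"],s["qpos"])
p=eyes.grab_frame("wrist");save(p,"w1");print(ray(p,[256,192]))
for n in("cup","mouse_mat","charging_pad"):
    for m in mark_of(n,p)[:2]: print(n,m["conf"],m["pixel"],at(p,m["pixel"],.003))
    for m in cut_out(n,p)[:2]: print(n,m["conf"],rect(p,m,Z.get(n,.064)))
E
```

```text
[ 0.65  -0.15   0.304] [[-1.     0.001 -0.   ]
 [ 0.001  1.     0.   ]
 [ 0.     0.    -1.   ]] 3.675 [ 0.376  0.59  -0.327  1.473  0.2    1.112  1.581]
(array([ 0.585, -0.151,  0.373]), array([ 0.258,  0.014, -0.966]))
cup 0.65 [240.8, 172.0] [ 0.656 -0.166  0.003]
cup 0.67 ([639.3, -153.1, 91.7, 61.1, -40.1], 207)
mouse_mat 0.59 [260.7, 164.3] [ 0.646 -0.139  0.003]
mouse_mat 0.83 ([646.8, -138.2, 201.3, 170.8, 83.8], 537)
charging_pad 0.94 [86.5, 93.0] [ 0.555 -0.358  0.003]
charging_pad 0.69 ([554.2, -354.6, 95.1, 94.8, 78.5], 302)
charging_pad 0.36 ([646.4, -138.2, 196.4, 167.0, 83.8], 535)
```

View pics/w1.png

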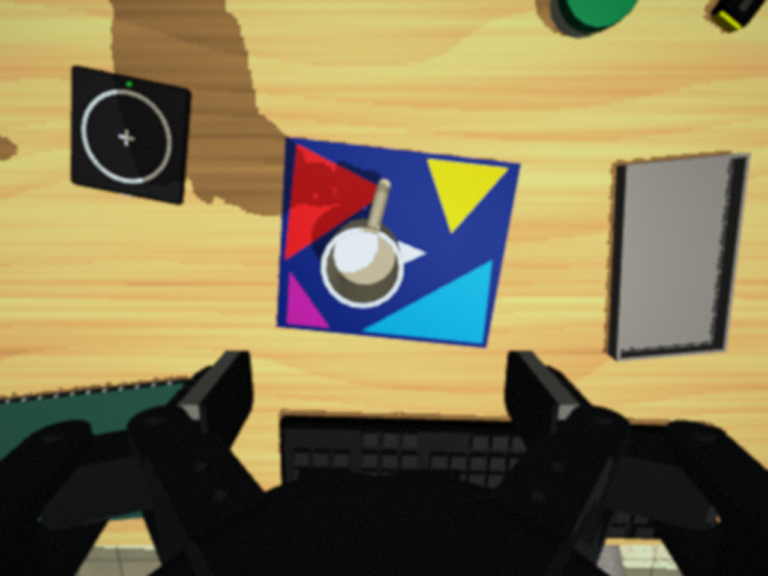

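Cup rim centred near display (362,265), handle tip at (383,183) pointing toward -x with a little +y. Pad centre cross at (126,137).

```bash
python3 - <<'E'
from h import *
p=eyes.grab_frame("wrist")
print("pad",at(p,[126/1.5,137/1.5],.009))
a=[at(p,[x/1.5,y/1.5],.067) for x,y in((321,265),(404,265),(362,221),(362,308))]
print(np.round(a,4),np.mean(a,0)); print("handle",at(p,[383/1.5,183/1.5],.055))
E
```

```text
pad [ 0.5541701  -0.35743967  0.009     ]
[[ 0.6492 -0.193   0.067 ]
 [ 0.6492 -0.1311  0.067 ]
 [ 0.6166 -0.1621  0.067 ]
 [ 0.6828 -0.1628  0.067 ]] [ 0.64944288 -0.16224962  0.067     ]
handle [ 0.59003605 -0.14682811  0.055     ]
```

Request:
{"op": "jog_arm", "data": {
  "translation": [
    [0, -0.04, -0.1],
    [0, -0.04, -0.25],
    [0, -0.04, -0.4],
    [0, -0.04, -0.5],
    [0, -0.04, -0.6],
    [0, -0.04, -0.66],
    [0, -0.04, -0.7],
    [0, -0.04, -0.7],
    [0, -0.04, -0.7]
  ],
  "yaw": [-0.2, -0.31, -0.31, -0.31, -0.31, -0.31, -0.31, -0.31, -0.31],
  "jaw": -1
}}

```text
time_s: 5.2
tool_pos: [0.6507, -0.1621, 0.095]
eef_rot: [[-0.97, 0.241, 0.002], [0.241, 0.97, -0.0], [-0.002, 0.0, -1.0]]
ft_force: [0.4, 0.1, 0.7]
finger_gap: 0.0851
grip_force: 0.0
```

Request:
{"op": "jog_arm", "data": {
  "translation": [
    [0, 0, 0],
    [0, 0, 0],
    [0, 0, 0],
    [0, 0, 0],
    [0, 0, 0],
    [0, 0, 0]
  ],
  "yaw": [0, 0, 0, 0, 0, 0],
  "jaw": 1,
  "grip_force": 30
}}

```text
time_s: 5.95
tool_pos: [0.6506, -0.1622, 0.0949]
eef_rot: [[-0.97, 0.241, 0.001], [0.241, 0.97, -0.0], [-0.001, -0.0, -1.0]]
ft_force: [-1.1, -1.0, 6.2]
finger_gap: 0.06
grip_force: 33.4
```

Request:
{"op": "jog_arm", "data": {
  "translation": [
    [0, 0, 0.1],
    [0, 0, 0.25],
    [0, 0, 0.4],
    [0, 0.1, 0.5],
    [0, 0.25, 0.5],
    [0, 0.4, 0.5],
    [0, 0.55, 0.5],
    [-0.05, 0.7, 0.5],
    [-0.1, 0.85, 0.5],
    [-0.15, 1, 0.5]
  ],
  "yaw": [0, 0, 0, 0, 0, 0, 0, 0, 0, 0]
}}

```text
time_s: 7.2
tool_pos: [0.604, 0.1393, 0.2435]
eef_rot: [[-0.971, 0.241, -0.001], [0.241, 0.971, -0.0], [0.001, -0.0, -1.0]]
ft_force: [-0.4, 0.4, -1.6]
finger_gap: 0.0602
grip_force: 33.7
```

Request:
{"op": "jog_arm", "data": {
  "translation": [
    [-0.05, 0.15, 0],
    [-0.1, 0.3, 0],
    [-0.15, 0.45, 0],
    [-0.15, 0.5, 0],
    [-0.15, 0.5, 0],
    [-0.15, 0.5, 0]
  ],
  "yaw": [0, 0, 0, 0, 0, 0]
}}

```text
time_s: 7.95
tool_pos: [0.5608, 0.2857, 0.2435]
eef_rot: [[-0.97, 0.243, -0.0], [0.243, 0.97, -0.002], [-0.0, -0.002, -1.0]]
ft_force: [0.2, -0.1, -2.7]
finger_gap: 0.0602
grip_force: 33.7
```

```bash
python3 - <<'E'
from h import *
np.set_printoptions(precision=4,suppress=True)
s=readout.state();print(s["tool_pos"],s["finger_gap"])
p=eyes.grab_frame("wrist");save(p,"w2")
for n in("coaster","mouse","highlighter","pen_tray"):
    for m in mark_of(n,p)[:2]: print(n,m["conf"],m["pixel"],at(p,m["pixel"],.003))
    for m in cut_out(n,p)[:2]: print(n,m["conf"],rect(p,m,Z.get(n,.064)))
E
```

```text
[0.5608 0.2857 0.2435] 0.06022425331411558
coaster 0.59 [320.8, 165.8] [0.5673 0.3625 0.003 ]
coaster 0.73 ([565.3, 363.2, 92.4, 91.6, 45.6], 234)
mouse 0.89 ([391.1, 265.0, 60.1, 25.5, 75.9], 145)
highlighter 0.83 [97.0, 83.9] [0.4259 0.1521 0.003 ]
highlighter 0.81 ([422.5, 150.2, 118.0, 31.6, -32.0], 284)
pen_tray 0.74 [135.9, 281.3] [0.6554 0.1106 0.003 ]
pen_tray 0.59 ([601.9, 110.1, 108.4, 69.2, -84.3], 242)
```

View pics/w2.png

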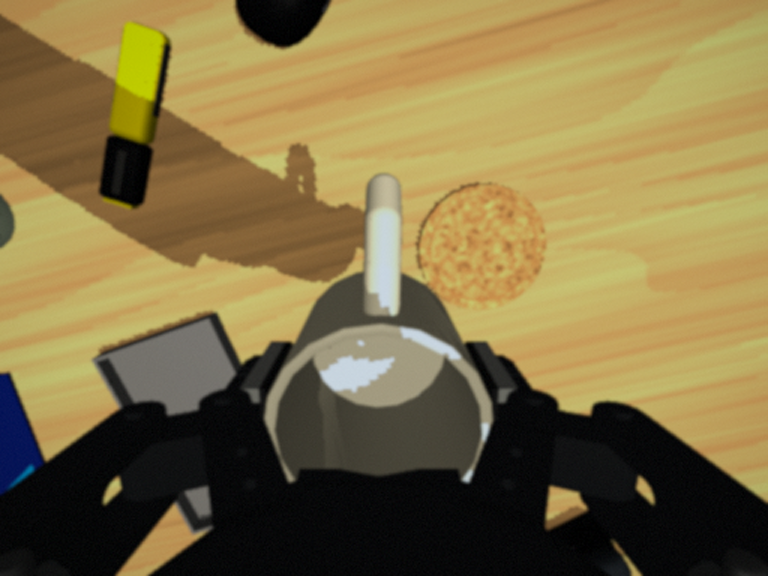

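Cup is upright in the jaws, with the handle toward the camera. Coaster is at display (482,245), about (0.565,0.363).

Request:
{"op": "jog_arm", "data": {
  "translation": [
    [0.02, 0.13, 0],
    [0.02, 0.258, 0],
    [0.02, 0.258, -0.15],
    [0.02, 0.258, -0.3],
    [0.02, 0.258, -0.42],
    [0.02, 0.258, -0.46],
    [0.02, 0.258, -0.475],
    [0.02, 0.258, -0.485],
    [0.02, 0.258, -0.485],
    [0.02, 0.258, -0.485]
  ],
  "yaw": [0, 0, 0, 0, 0, 0, 0, 0, 0, 0]
}}

```text
time_s: 9.65
tool_pos: [0.5664, 0.3657, 0.0993]
eef_rot: [[-0.97, 0.241, 0.001], [0.241, 0.97, 0.001], [-0.001, 0.001, -1.0]]
ft_force: [0.1, -0.1, -2.4]
finger_gap: 0.0602
grip_force: 33.7
```

Request:
{"op": "jog_arm", "data": {
  "translation": [
    [0, -0.008, 0],
    [0, -0.008, -0.005],
    [0, -0.008, -0.008],
    [0, -0.008, -0.008]
  ],
  "yaw": [0, 0, 0, 0]
}}

```text
time_s: 10.15
tool_pos: [0.5663, 0.3627, 0.0969]
eef_rot: [[-0.97, 0.241, 0.0], [0.241, 0.97, -0.001], [-0.0, -0.001, -1.0]]
ft_force: [-2.6, -3.3, 6.7]
finger_gap: 0.0599
grip_force: 34.5
```

Request:
{"op": "jog_arm", "data": {
  "translation": [
    [0, 0, 0],
    [0, 0, 0],
    [0, 0, 0],
    [0, 0, 0],
    [0, 0, 0.1],
    [0, 0, 0.25],
    [0, 0, 0.4],
    [0, 0, 0.55],
    [0, 0, 0.6]
  ],
  "yaw": [0, 0, 0, 0, 0, 0, 0, 0, 0],
  "jaw": -1
}}

```text
time_s: 11.28
tool_pos: [0.567, 0.3639, 0.2794]
eef_rot: [[-0.97, 0.241, 0.004], [0.241, 0.97, 0.003], [-0.003, 0.004, -1.0]]
ft_force: [0.1, 0.0, -0.8]
finger_gap: 0.0854
grip_force: 0.0
```

Request:
{"op": "jog_arm", "data": {
  "translation": [
    [-0.1, -0.1, 0],
    [-0.25, -0.2, 0],
    [-0.4, -0.3, 0],
    [-0.43, -0.3, 0],
    [-0.43, -0.3, 0],
    [-0.43, -0.3, 0]
  ],
  "yaw": [-0.2, -0.4, -0.6, -0.69, -0.69, -0.69]
}}

```text
time_s: 12.02
tool_pos: [0.4376, 0.2733, 0.2758]
eef_rot: [[-0.708, 0.706, 0.0], [0.706, 0.708, 0.0], [0.0, 0.0, -1.0]]
ft_force: [0.4, -0.1, 0.6]
finger_gap: 0.0855
grip_force: 0.0
```

```bash
python3 - <<'E'
from h import *
np.set_printoptions(precision=4,suppress=True)
s=readout.state();print(s["tool_pos"],s["eef_rot"],s["qpos"])
p=eyes.grab_frame("wrist");save(p,"w3")
for n in("mouse","highlighter","coaster","cup"):
    for m in mark_of(n,p)[:2]: print(n,m["conf"],m["pixel"],at(p,m["pixel"],.003))
    for m in cut_out(n,p)[:2]: print(n,m["conf"],rect(p,m,Z.get(n,.064)))
E
```

```text
[0.4376 0.2733 0.2758] [[-0.7082  0.706   0.0001]
 [ 0.706   0.7082  0.0001]
 [ 0.      0.0002 -1.    ]] [-0.4439  0.3578 -0.2476  1.9061  0.1106  0.8905  0.0409]
mouse 0.84 [213.6, 117.5] [0.3596 0.2863 0.003 ]
mouse 0.86 ([357.3, 283.2, 105.7, 60.1, -41.8], 226)
highlighter 0.59 [180.7, 231.7] [0.4284 0.1494 0.003 ]
highlighter 0.49 ([357.8, 283.2, 104.3, 59.5, -41.2], 223)
highlighter 0.36 ([577.1, 366.1, 126.0, 72.8, 12.0], 229)
coaster 0.63 ([553.1, 338.2, 91.4, 37.7, -29.0], 156)
cup 0.63 [369.5, 195.3] [0.5649 0.357  0.003 ]
cup 0.91 ([548.1, 358.7, 106.3, 61.9, 12.6], 230)
```

View pics/w3.png

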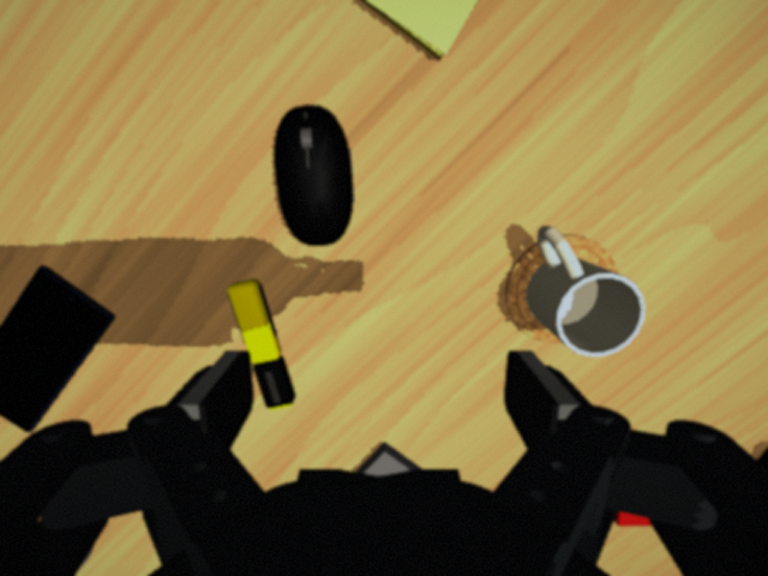

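Cup is standing on the coaster. Mouse at display (313,175), wheel end up, so -x points at the robot side as stated.

Request:
{"op": "jog_arm", "data": {
  "translation": [
    [-0.15, 0.02, 0],
    [-0.263, 0.037, -0.05],
    [-0.263, 0.037, -0.2],
    [-0.263, 0.037, -0.35],
    [-0.263, 0.037, -0.5],
    [-0.263, 0.037, -0.6],
    [-0.263, 0.037, -0.65],
    [-0.263, 0.037, -0.67],
    [-0.263, 0.037, -0.675],
    [-0.263, 0.037, -0.675]
  ],
  "yaw": [0.08, 0.08, 0.08, 0.08, 0.08, 0.08, 0.08, 0.08, 0.08, 0.08]
}}

```text
time_s: 13.72
tool_pos: [0.3586, 0.2845, 0.0743]
eef_rot: [[-0.75, 0.661, 0.001], [0.661, 0.75, 0.001], [-0.0, 0.002, -1.0]]
ft_force: [0.1, 0.6, -0.5]
finger_gap: 0.0856
grip_force: 0.0
```

Request:
{"op": "jog_arm", "data": {
  "translation": [
    [0, 0, 0],
    [0, 0, 0],
    [0, 0, 0],
    [0, 0, 0],
    [0, 0, 0],
    [0, 0, 0]
  ],
  "yaw": [0, 0, 0, 0, 0, 0],
  "jaw": 1
}}

```text
time_s: 14.48
tool_pos: [0.3584, 0.2843, 0.0741]
eef_rot: [[-0.75, 0.661, 0.001], [0.661, 0.75, 0.0], [-0.0, 0.001, -1.0]]
ft_force: [-0.5, -1.1, 6.1]
finger_gap: 0.0574
grip_force: 31.3
```

Request:
{"op": "jog_arm", "data": {
  "translation": [
    [0, 0, 0.1],
    [0, 0, 0.25],
    [0, 0, 0.4],
    [0.1, -0.1, 0.5],
    [0.2, -0.2, 0.5],
    [0.3, -0.35, 0.5],
    [0.4, -0.5, 0.5],
    [0.5, -0.6, 0.5],
    [0.62, -0.7, 0.5],
    [0.75, -0.7, 0.5],
    [0.9, -0.7, 0.5],
    [0.962, -0.7, 0.5]
  ],
  "yaw": [0, 0, 0, 0.1, 0.2, 0.3, 0.4, 0.5, 0.6, 0.7, 0.78, 0.78]
}}

```text
time_s: 15.98
tool_pos: [0.6486, 0.0734, 0.2233]
eef_rot: [[-0.994, 0.11, 0.001], [0.11, 0.994, 0.0], [-0.001, 0.0, -1.0]]
ft_force: [-0.9, -0.4, -0.4]
finger_gap: 0.0571
grip_force: 33.7
```

Request:
{"op": "jog_arm", "data": {
  "translation": [
    [0, -0.15, 0],
    [0, -0.3, 0],
    [0, -0.45, 0],
    [0, -0.6, 0],
    [0, -0.708, 0],
    [0, -0.708, -0.1],
    [0, -0.708, -0.2],
    [0, -0.708, -0.2]
  ],
  "yaw": [0, 0, 0, 0, 0, 0, 0, 0]
}}

```text
time_s: 16.98
tool_pos: [0.6447, -0.1381, 0.1611]
eef_rot: [[-0.994, 0.11, -0.005], [0.11, 0.994, 0.001], [0.005, 0.0, -1.0]]
ft_force: [0.4, -0.5, -0.2]
finger_gap: 0.0569
grip_force: 33.7
```

```bash
python3 - <<'E'
from h import *
np.set_printoptions(precision=4,suppress=True)
s=readout.state();print(s["tool_pos"],s["eef_rot"],s["finger_gap"])
p=eyes.grab_frame("wrist");save(p,"w4")
for n in("mouse","mouse_mat"):
    for m in mark_of(n,p)[:2]: print(n,m["conf"],m["pixel"],at(p,m["pixel"],.003))
    for m in cut_out(n,p)[:2]: print(n,m["conf"],rect(p,m,.11 if n=="mouse" else .003))
E
```

```text
[ 0.6447 -0.1381  0.1611] [[-0.994   0.1097 -0.0054]
 [ 0.1097  0.994   0.0009]
 [ 0.0055  0.0003 -1.    ]] 0.05687593237929286
mouse 0.71 [254.7, 236.5] [ 0.6802 -0.1401  0.003 ]
mouse 0.74 ([633.8, -137.1, 85.8, 55.8, -4.7], 472)
mouse_mat 0.77 ([632.6, -136.5, 199.7, 139.1, 83.7], 888)
```

View pics/w4.png

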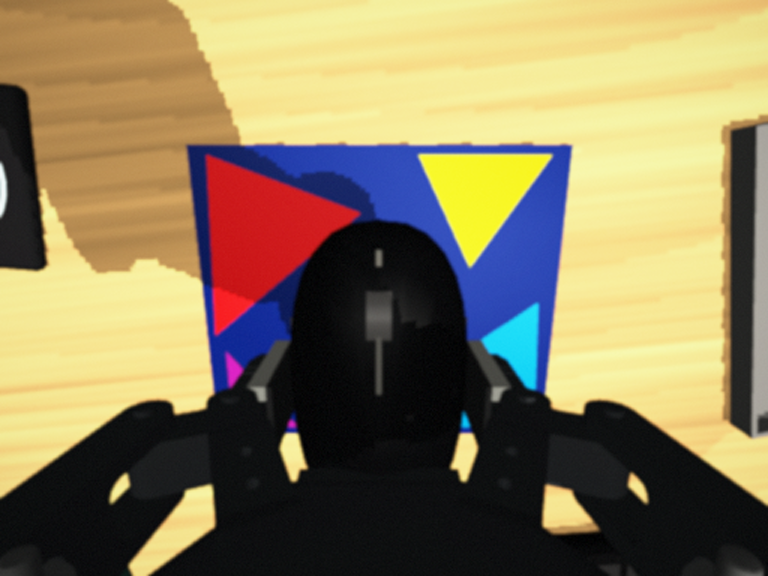

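Mouse is held square over the mat, centred at display x≈378.

Request:
{"op": "jog_arm", "data": {
  "translation": [
    [0, 0, -0.1],
    [0, 0, -0.2],
    [0, 0, -0.25],
    [0, 0, -0.27],
    [0, 0, -0.28],
    [0, 0, -0.284],
    [0, 0, -0.284]
  ],
  "yaw": [0, 0, 0, 0, 0, 0, 0]
}}

```text
time_s: 18.1
tool_pos: [0.6471, -0.1384, 0.0789]
eef_rot: [[-0.994, 0.11, 0.001], [0.11, 0.994, -0.0], [-0.001, -0.0, -1.0]]
ft_force: [-0.5, 0.1, -0.0]
finger_gap: 0.0573
grip_force: 33.7
```

Request:
{"op": "jog_arm", "data": {
  "translation": [
    [0, 0, -0.004],
    [0, 0, -0.007],
    [0, 0, -0.007]
  ],
  "yaw": [0, 0, 0]
}}

```text
time_s: 18.48
tool_pos: [0.647, -0.1383, 0.0772]
eef_rot: [[-0.994, 0.11, 0.0], [0.11, 0.994, -0.0], [-0.0, -0.0, -1.0]]
ft_force: [-3.3, 0.1, 7.4]
finger_gap: 0.0571
grip_force: 34.5
```

Request:
{"op": "jog_arm", "data": {
  "translation": [
    [0, 0, 0],
    [0, 0, 0],
    [0, 0, 0],
    [0, 0, 0],
    [0, 0, 0.1],
    [0, 0, 0.3],
    [-0.1, 0, 0.5],
    [-0.25, 0, 0.6],
    [-0.4, 0, 0.6],
    [-0.5, 0, 0.6],
    [-0.5, 0, 0.6],
    [-0.5, 0, 0.6]
  ],
  "yaw": [0, 0, 0, 0, 0, 0, 0, 0, 0, 0, 0, 0],
  "jaw": -1
}}

```text
time_s: 19.98
tool_pos: [0.4976, -0.1383, 0.2565]
eef_rot: [[-0.994, 0.11, 0.001], [0.11, 0.994, -0.0], [-0.001, 0.0, -1.0]]
ft_force: [-0.1, 0.3, -1.0]
finger_gap: 0.0852
grip_force: 0.0
```

```bash
python3 - <<'E'
from h import *
np.set_printoptions(precision=4,suppress=True)
s=readout.state();print(s["tool_pos"],s["eef_rot"],s["finger_gap"],s["qpos"])
p=eyes.grab_frame("wrist");save(p,"w5")
for n in("earbud_case","charging_pad","glue_stick"):
    for m in mark_of(n,p)[:2]: print(n,m["conf"],m["pixel"],at(p,m["pixel"],.003))
    for m in cut_out(n,p)[:2]: print(n,m["conf"],rect(p,m,Z.get(n,.0)))
E
```

```text
[ 0.4976 -0.1383  0.2565] [[-0.994   0.1096  0.0014]
 [ 0.1096  0.994  -0.0001]
 [-0.0014  0.0001 -1.    ]] 0.08523315949879247 [ 0.4696  0.3964 -0.3537  1.9172  0.1777  0.8567  1.4853]
earbud_case 0.63 [231.0, 107.4] [ 0.4202 -0.1537  0.003 ]
earbud_case 0.65 ([416.8, -150.8, 61.3, 46.9, -18.7], 163)
charging_pad 0.71 [80.6, 239.8] [ 0.5574 -0.3616  0.003 ]
charging_pad 0.74 ([553.1, -353.7, 96.8, 96.6, -11.3], 271)
glue_stick 0.75 [101.9, 49.5] [ 0.3475 -0.2813  0.003 ]
glue_stick 0.8 ([330.2, -319.4, 105.0, 41.2, 58.1], 229)
```

View pics/w5.png

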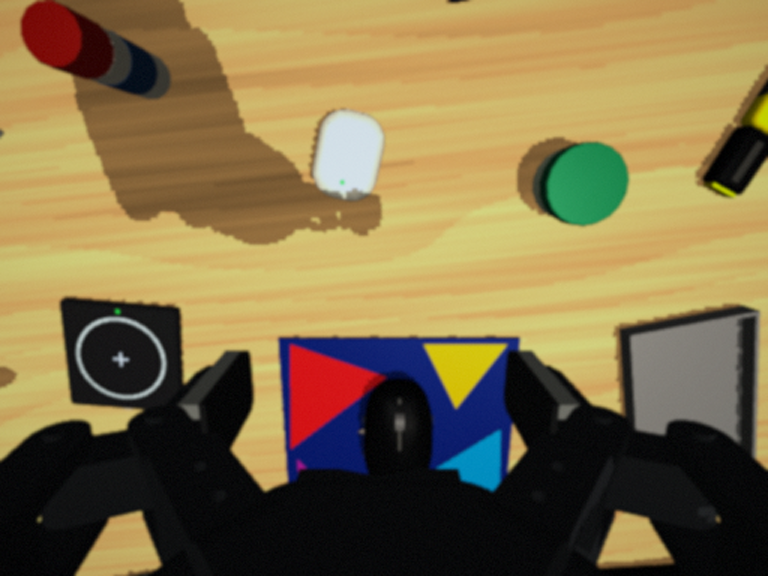

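Mouse is on the mat, square. Case at display (348,152), glue stick well off to the upper left, pad cross at (121,358).

Request:
{"op": "jog_arm", "data": {
  "translation": [
    [-0.1, -0.02, 0],
    [-0.268, -0.042, -0.05],
    [-0.268, -0.042, -0.2],
    [-0.268, -0.042, -0.35],
    [-0.268, -0.042, -0.48],
    [-0.268, -0.042, -0.55],
    [-0.268, -0.042, -0.59],
    [-0.268, -0.042, -0.603],
    [-0.268, -0.042, -0.605],
    [-0.268, -0.042, -0.605]
  ],
  "yaw": [-0.2, -0.275, -0.275, -0.275, -0.275, -0.275, -0.275, -0.275, -0.275, -0.275]
}}

```text
time_s: 21.58
tool_pos: [0.4168, -0.1511, 0.0753]
eef_rot: [[-0.947, 0.32, 0.001], [0.32, 0.947, -0.0], [-0.001, 0.0, -1.0]]
ft_force: [0.6, -0.7, 0.0]
finger_gap: 0.0855
grip_force: 0.0
```

Request:
{"op": "jog_arm", "data": {
  "translation": [
    [0, 0, 0],
    [0, 0, 0],
    [0, 0, 0],
    [0, 0, 0],
    [0, 0, 0],
    [0, 0, 0],
    [0, 0, 0]
  ],
  "yaw": [0, 0, 0, 0, 0, 0, 0],
  "jaw": 1
}}

```text
time_s: 22.45
tool_pos: [0.4165, -0.151, 0.075]
eef_rot: [[-0.947, 0.32, 0.0], [0.32, 0.947, -0.0], [-0.0, -0.0, -1.0]]
ft_force: [-2.0, 0.5, 5.8]
finger_gap: 0.0454
grip_force: 30.7
```

Request:
{"op": "jog_arm", "data": {
  "translation": [
    [0, 0, 0.1],
    [0, 0, 0.25],
    [0.1, 0, 0.4],
    [0.2, -0.1, 0.4],
    [0.3, -0.25, 0.4],
    [0.4, -0.4, 0.4],
    [0.46, -0.55, 0.4],
    [0.46, -0.687, 0.35],
    [0.46, -0.687, 0.2],
    [0.46, -0.687, 0.1],
    [0.46, -0.687, 0.06],
    [0.46, -0.687, 0.05]
  ],
  "yaw": [0, 0, 0, 0, 0, 0, 0, 0, 0, 0, 0, 0]
}}

```text
time_s: 23.95
tool_pos: [0.5543, -0.3568, 0.0895]
eef_rot: [[-0.947, 0.32, -0.0], [0.32, 0.947, 0.0], [0.0, 0.0, -1.0]]
ft_force: [0.0, -0.3, -0.3]
finger_gap: 0.0454
grip_force: 31.5
```

Request:
{"op": "jog_arm", "data": {
  "translation": [
    [0, 0, -0.005],
    [0, 0, -0.01],
    [0, 0, -0.01]
  ],
  "yaw": [0, 0, 0]
}}

```text
time_s: 24.32
tool_pos: [0.5546, -0.3572, 0.0873]
eef_rot: [[-0.947, 0.32, 0.001], [0.32, 0.947, -0.001], [-0.001, -0.0, -1.0]]
ft_force: [0.1, 0.2, -0.3]
finger_gap: 0.0453
grip_force: 31.5
```

Still slightly above the pad; lower 2 mm more, then release and head for the highlighter.

Request:
{"op": "jog_arm", "data": {
  "translation": [
    [0, 0, -0.005],
    [0, 0, -0.009],
    [0, 0, -0.009]
  ],
  "yaw": [0, 0, 0]
}}

```text
time_s: 24.7
tool_pos: [0.5544, -0.3571, 0.0842]
eef_rot: [[-0.947, 0.32, 0.0], [0.32, 0.947, -0.0], [-0.0, -0.0, -1.0]]
ft_force: [-1.0, 0.9, 2.2]
finger_gap: 0.0454
grip_force: 31.8
```

Request:
{"op": "jog_arm", "data": {
  "translation": [
    [0, 0, 0],
    [0, 0, 0],
    [0, 0, 0],
    [0, 0, 0],
    [0, 0, 0],
    [0, 0, 0.1],
    [0, 0, 0.3],
    [0, 0.1, 0.5],
    [0, 0.3, 0.6],
    [0, 0.5, 0.6],
    [0, 0.7, 0.6],
    [0, 0.9, 0.6]
  ],
  "yaw": [0, 0, 0, 0, 0, 0, 0, 0, 0, 0, 0, 0],
  "jaw": -1
}}

```text
time_s: 26.2
tool_pos: [0.5541, -0.0851, 0.2645]
eef_rot: [[-0.947, 0.32, 0.001], [0.32, 0.947, -0.0], [-0.001, 0.0, -1.0]]
ft_force: [0.5, -0.4, 0.5]
finger_gap: 0.0855
grip_force: 0.0
```

Request:
{"op": "jog_arm", "data": {
  "translation": [
    [-0.03, 0.2, 0],
    [-0.06, 0.4, 0],
    [-0.1, 0.6, 0],
    [-0.13, 0.7, 0],
    [-0.15, 0.7, 0],
    [-0.15, 0.7, 0]
  ],
  "yaw": [-0.1, -0.2, -0.3, -0.3, -0.3, -0.3]
}}

```text
time_s: 26.95
tool_pos: [0.5091, 0.1219, 0.264]
eef_rot: [[-0.846, 0.533, -0.0], [0.533, 0.846, -0.001], [-0.0, -0.001, -1.0]]
ft_force: [0.2, 0.6, -0.4]
finger_gap: 0.0852
grip_force: 0.0
```

```bash
python3 - <<'E'
from h import *
np.set_printoptions(precision=4,suppress=True)
s=readout.state();print(s["tool_pos"],s["eef_rot"],s["finger_gap"],s["qpos"])
p=eyes.grab_frame("wrist");save(p,"w6")
for n in("highlighter","pen_tray"):
    for m in mark_of(n,p)[:2]: print(n,m["conf"],m["pixel"],at(p,m["pixel"],.003))
    for m in cut_out(n,p)[:2]: print(n,m["conf"],rect(p,m,Z.get(n,.0)))
for c in ("scene","side"):
  p=eyes.grab_frame(c); save(p,c+"2")
  for n in("earbud_case","charging_pad"):
    for m in mark_of(n,p)[:2]: print(n,m["conf"],m["pixel"],at(p,m["pixel"],.009))
E
```

```text
[0.5091 0.1219 0.264 ] [[-0.8461  0.5331 -0.0001]
 [ 0.5331  0.8461 -0.001 ]
 [-0.0004 -0.0009 -1.    ]] 0.08520508792705785 [-0.0434  0.3971 -0.3464  1.8928  0.1723  0.8808  0.5334]
highlighter 0.57 [233.7, 98.7] [0.426  0.1491 0.003 ]
highlighter 0.83 ([421.6, 148.4, 119.6, 29.4, -31.6], 265)
pen_tray 0.96 [303.2, 269.5] [0.6546 0.1095 0.003 ]
pen_tray 0.97 ([650.7, 111.0, 171.6, 100.0, 5.6], 301)
pen_tray 0.26 ([600.0, -50.4, 68.6, 53.9, -5.9], 132)
earbud_case 0.62 [341.4, 190.0] [0.6625 0.1061 0.009 ]
earbud_case 0.61 [198.8, 288.4] [ 0.5513 -0.358   0.009 ]
charging_pad 0.75 [200.4, 294.7] [ 0.5654 -0.3686  0.009 ]
earbud_case 0.53 [299.1, 266.7] [ 0.5571 -0.3566  0.009 ]
charging_pad 0.74 [297.9, 266.4] [ 0.5542 -0.3548  0.009 ]
```

View pics/w6.png

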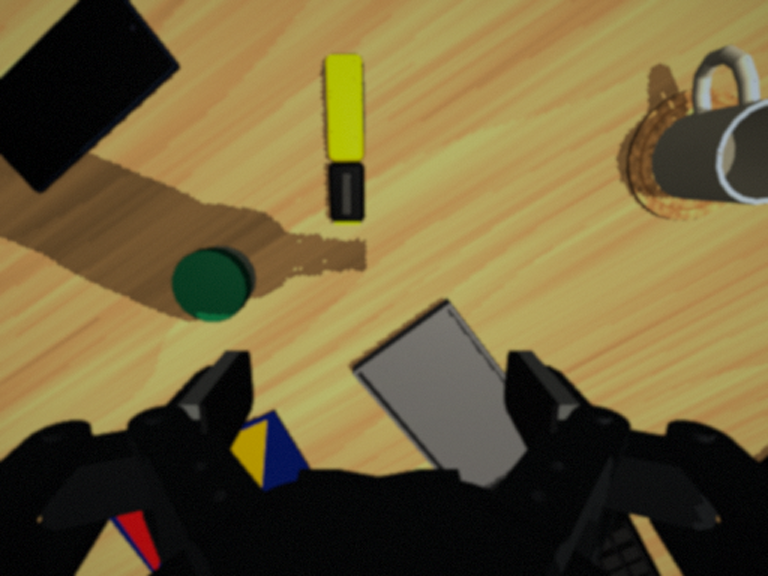

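Highlighter at display (345,138) is already in line with the tool; jar at (212,284) is clear of it.

Request:
{"op": "jog_arm", "data": {
  "translation": [
    [-0.15, 0.05, 0],
    [-0.289, 0.089, -0.05],
    [-0.289, 0.089, -0.2],
    [-0.289, 0.089, -0.35],
    [-0.289, 0.089, -0.48],
    [-0.289, 0.089, -0.56],
    [-0.289, 0.089, -0.6],
    [-0.289, 0.089, -0.62],
    [-0.289, 0.089, -0.625],
    [-0.289, 0.089, -0.625]
  ],
  "yaw": [0, 0, 0, 0, 0, 0, 0, 0, 0, 0],
  "jaw": -1
}}

```text
time_s: 28.75
tool_pos: [0.423, 0.1498, 0.0771]
eef_rot: [[-0.846, 0.533, 0.001], [0.533, 0.846, 0.0], [-0.001, 0.001, -1.0]]
ft_force: [0.4, -0.3, 0.4]
finger_gap: 0.0854
grip_force: 0.0
```

Request:
{"op": "jog_arm", "data": {
  "translation": [
    [0, 0, 0],
    [0, 0, 0],
    [0, 0, 0],
    [0, 0, 0],
    [0, 0, 0],
    [0, 0, 0],
    [0, 0, 0],
    [0, 0, 0]
  ],
  "yaw": [0, 0, 0, 0, 0, 0, 0, 0],
  "jaw": 1
}}

```text
time_s: 29.75
tool_pos: [0.4227, 0.1497, 0.0767]
eef_rot: [[-0.846, 0.532, 0.0], [0.532, 0.846, -0.0], [-0.0, 0.0, -1.0]]
ft_force: [-0.7, -0.2, 5.5]
finger_gap: 0.0261
grip_force: 30.0
```

Request:
{"op": "jog_arm", "data": {
  "translation": [
    [0, 0, 0.1],
    [0, 0, 0.25],
    [0.1, 0, 0.35],
    [0.25, 0, 0.35],
    [0.4, -0.05, 0.35],
    [0.55, -0.1, 0.35],
    [0.7, -0.132, 0.35],
    [0.787, -0.132, 0.35],
    [0.787, -0.132, 0.25],
    [0.787, -0.132, 0.12],
    [0.787, -0.132, 0.06],
    [0.787, -0.132, 0.04]
  ],
  "yaw": [0, 0, 0.15, 0.3, 0.45, 0.6, 0.75, 0.84, 0.84, 0.84, 0.84, 0.84]
}}

```text
time_s: 31.25
tool_pos: [0.6582, 0.11, 0.0875]
eef_rot: [[-0.995, -0.098, -0.002], [-0.098, 0.995, -0.0], [0.002, -0.0, -1.0]]
ft_force: [-0.5, -0.3, 0.3]
finger_gap: 0.0261
grip_force: 29.8
```

Request:
{"op": "jog_arm", "data": {
  "translation": [
    [0, 0, -0.01],
    [0, 0, -0.02],
    [0, 0, -0.024],
    [0, 0, -0.024]
  ],
  "yaw": [0, 0, 0, 0]
}}

```text
time_s: 31.75
tool_pos: [0.6589, 0.1101, 0.0817]
eef_rot: [[-0.995, -0.098, 0.001], [-0.098, 0.995, 0.0], [-0.001, 0.0, -1.0]]
ft_force: [-0.6, 0.4, -0.3]
finger_gap: 0.0261
grip_force: 29.8
```

Request:
{"op": "jog_arm", "data": {
  "translation": [
    [0, 0, -0.005],
    [0, 0, -0.007],
    [0, 0, -0.007]
  ],
  "yaw": [0, 0, 0]
}}

```text
time_s: 32.12
tool_pos: [0.6589, 0.1102, 0.0799]
eef_rot: [[-0.995, -0.098, 0.0], [-0.098, 0.995, -0.0], [-0.0, -0.0, -1.0]]
ft_force: [-1.3, -0.4, 4.9]
finger_gap: 0.0263
grip_force: 30.4
```

Request:
{"op": "jog_arm", "data": {
  "translation": [
    [0, 0, 0],
    [0, 0, 0],
    [0, 0, 0],
    [0, 0, 0],
    [0, 0, 0.05],
    [0, 0, 0.2],
    [0, 0, 0.4],
    [-0.1, 0, 0.6],
    [-0.2, 0, 0.75],
    [-0.2, 0, 0.75],
    [-0.2, 0, 0.75]
  ],
  "yaw": [0, 0, 0, 0, 0, 0, 0, 0, 0, 0, 0],
  "jaw": 0
}}

```text
time_s: 33.5
tool_pos: [0.5987, 0.1098, 0.3048]
eef_rot: [[-0.995, -0.098, 0.001], [-0.098, 0.995, -0.0], [-0.001, -0.001, -1.0]]
ft_force: [-1.2, 0.3, -0.1]
finger_gap: 0.0425
grip_force: 0.0
```

```bash
python3 - <<'E'
from h import *
np.set_printoptions(precision=4,suppress=True)
s=readout.state();print(s["tool_pos"],s["time_s"],s["finger_gap"])
S={"cup":.068,"mouse":.013,"earbud_case":.022,"highlighter":.015,**{k:Z[k] for k in("mouse_mat","coaster","charging_pad","pen_tray")}}
for c in("wrist","side"):
  p=eyes.grab_frame(c);save(p,"end_"+c);print(c)
  for n in S:
    for m in mark_of(n,p)[:1]: print(n,round(m["conf"],2),at(p,m["pixel"],.005)[:2])
    for m in cut_out(n,p)[:1]: print("  mask",round(m["conf"],2),rect(p,m,S[n]))
a=cv2.imread("pics/end_wrist.png");b=cv2.imread("pics/end_side.png")
cv2.imwrite("pics/end.png",np.hstack([cv2.resize(a,(400,300)),b[100:500,200:600][::1]][:1]+[cv2.resize(b[120:480,220:620],(400,300))]))
E
```

```text
[0.5987 0.1098 0.3048] 33.5 0.042525248935317346
wrist
cup 0.66 [0.5742 0.3554]
  mask 0.73 ([631.4, -104.3, 90.1, 58.2, -5.7], 196)
mouse 0.64 [ 0.6443 -0.1364]
  mask 0.76 ([648.5, -142.7, 104.7, 67.8, -3.1], 196)
highlighter 0.76 [0.6605 0.1115]
  mask 0.94 ([658.0, 110.4, 120.1, 27.9, 6.0], 193)
mouse_mat 0.36 [0.5709 0.3615]
  mask 0.55 ([647.5, -133.0, 194.4, 172.4, 83.1], 516)
  mask 0.72 ([568.9, 347.6, 95.1, 68.2, 6.2], 228)
pen_tray 0.42 [0.5699 0.3618]
  mask 0.71 ([657.7, 111.0, 179.3, 100.5, 5.6], 392)
side
cup 0.93 [ 0.578  -0.5318]
  mask 0.85 ([541.9, 326.6, 141.9, 97.7, 76.2], 72)
mouse 0.8 [ 0.6401 -0.1398]
  mask 0.76 ([649.9, -133.3, 102.9, 77.0, -14.4], 79)
  mask 0.87 ([555.0, -355.9, 59.3, 57.7, 72.8], 62)
highlighter 0.61 [0.656  0.1154]
  mask 0.65 ([657.2, 106.9, 115.7, 38.5, 6.0], 66)
mouse_mat 0.69 [ 0.6363 -0.1415]
  mask 0.94 ([647.4, -140.1, 204.9, 173.5, 82.9], 192)
coaster 0.58 [0.5629 0.3365]
  mask 0.65 ([456.0, 27.2, 86.6, 53.9, 77.2], 53)
charging_pad 0.91 [ 0.5604 -0.3546]
  mask 0.81 ([552.8, -360.7, 99.2, 96.8, 78.8], 122)
pen_tray 0.64 [0.6576 0.1156]
  mask 0.86 ([656.2, 103.7, 183.1, 118.3, 5.7], 127)
```

View pics/end_side.png

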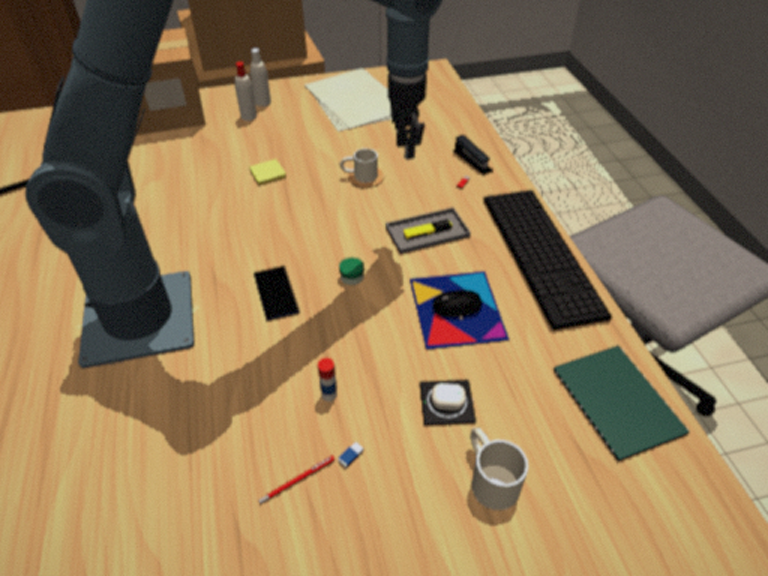

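View pics/end_wrist.png

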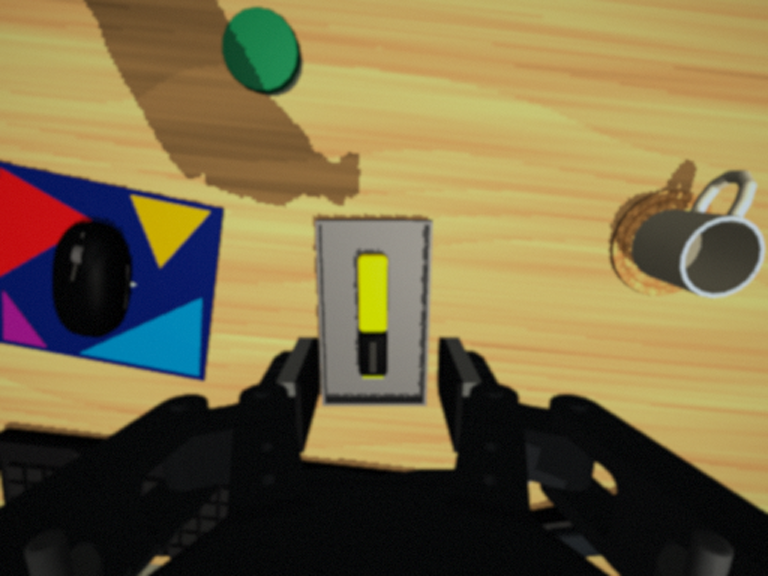

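Everything appears in its place. One numeric check of the cup rim (wrist display 681–764 × 216–297) against the coaster's visible left edge (611,243).

```bash
python3 - <<'E'
from h import *
p=eyes.grab_frame("wrist")
q=lambda x,y,z:np.round(at(p,[x/1.5,y/1.5],z)[:2],4)
print("rim",q(681,257,.069),q(764,255,.069),q(722,216,.069),q(722,297,.069))
print("coaster edge",q(611,243,.005),q(655,293,.005))
for m in cut_out("coaster",p)[:1]:
    ys,xs=np.where(m["pixels"]);w=np.array([at(p,c,.005)[:2] for c in zip(xs,ys)])
    h=cv2.convexHull((w*1000).astype(np.float32)); print(m["conf"],w.min(0),w.max(0),cv2.minEnclosingCircle(h))
E
```

```text
rim [0.5695 0.3313] [0.562  0.3917] [0.5373 0.3521] [0.5964 0.3709]
coaster edge [0.5708 0.314 ] [0.6119 0.365 ]
0.65 [0.51958198 0.31457666] [0.61217883 0.39330182] ((566.6868896484375, 360.4028625488281), 47.14154052734375)
```

```bash
python3 -c "
from h import *
print(robot.job_done())"
```

```text
the job is handed in; nothing more can be done
None
```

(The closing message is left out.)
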